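Push a medicine carton through the reader gate

TASK

With the fingertips, push the flat white carton that lies in front of the two low grey reader posts (the largest of the loose cartons around them) endwise through the narrow gap between the posts and on until its front end rests flat against the aluminium stop bar behind them. Keep it flat on the counter, never lifting or tipping it, and leave the jars, tin and other cartons where they are. Finish with the hand clear of everything.

Things in the scene. Friction and masses are not known exactly. Their poses are not given: they have to be found in the camera images.
- carton: the largest loose carton around the gate: plain white flat box, grey printed band, 110 long x 76 wide x 36 high (mm), 150 to 310 g, lying flat. Origin: centre of underside; x along its length, y its width, z up. Starts on the -x side of the gate (gate axes), up to 0.35 rad askew and 40 mm off to either side, its middle 145 to 190 mm before the gate. Friction on the counter about 1 to 3 N.
- gate: reader gate: two low grey posts fixed to the counter, 45 high, gap between them 82 wide (mm). Each is 44 thick along the travel, with a half-round nose (radius 22) facing the gap, and reaches from 41 to 103 either side of the centre line. Origin: middle of the gap, on the counter; x is the direction of travel, towards the stop bar (world +y within 0.31 rad); y across the gap; z up.
- stop: the stop bar: an aluminium angle fixed to the counter beyond the gate, 130 long (across the travel), 28 high. Origin: at counter level, middle of the flat face that looks back at the gate; x as the gate's x (away from the gate), y along the bar. This face is 155 to 185 mm beyond the middle of the gate, its middle up to 10 mm off the gate's centre line.
- stock_jar_mid (a point): bystander, loose on the counter: large dark green stock jar with black cap, 80 dia x 115 high (mm), beside the lane, its middle at least 110 mm from the centre line; the point is its centre, half-way up.
- white_jar_mid (a point): bystander, loose on the counter: small white jar, 54 dia x 75 high (mm), beside the lane, its middle at least 110 mm from the centre line; the point is its centre, half-way up.
- dark_bottle_mid (a point): bystander, loose on the counter: small dark green jar with black cap, 44 dia x 70 high (mm), beside the lane, its middle at least 110 mm from the centre line; the point is its centre, half-way up.
- slim_carton_mid (a point): bystander, loose on the counter: slim white carton, 90 x 40 x 28 high (mm), beside the lane, its middle at least 110 mm from the centre line; the point is its centre, half-way up.
- small_carton_mid (a point): bystander, loose on the counter: smallest white carton, 65 x 38 x 24 high (mm), beside the lane, its middle at least 110 mm from the centre line; the point is its centre, half-way up.
- salve_tin_mid (a point): bystander, loose on the counter: flat round aluminium tin, 62 dia x 32 high (mm), beside the lane, its middle at least 110 mm from the centre line; the point is its centre, half-way up.
Not all that is in view belongs to the job. What is shaped like the carton but pink is not meant. Leave any yellow look-alike of the stop alone.

How it is judged:
On the way, in this order (a step that is already met when the one before it is completed fails the run):
1. the carton is in the gap, lying flat between the two posts, lengthwise (x of carton in the frame of gate between -0.04 and 0.04 m and y of carton in the frame of gate between -0.015 and 0.015 m and height (world z) of carton below 0.008 m and angle between the x axis of carton and the x axis of gate, either way round below 0.3 rad), for 0.1 s.
2. the carton has reached the stop bar (x of carton in the frame of stop between -0.061 and -0.05 m and y of carton in the frame of gate between -0.035 and 0.035 m and height (world z) of carton below 0.008 m), for 0.1 s.
At the end, for the whole second after the job is handed in: Carton flat and still beyond the posts, front end within 6 mm of the stop bar, its length within 0.10 rad of the direction of travel, its centre within 35 mm of the gate's centre line; bystanders within 15 mm of their starts (x of carton in the frame of stop between -0.061 and -0.05 m and y of carton in the frame of gate between -0.035 and 0.035 m and angle between the x axis of carton and the x axis of gate, either way round below 0.1 rad and height (world z) of carton between -0.004 and 0.005 m and angle between carton's own z axis and vertical below 0.05 rad and linear speed of carton below 0.01 m/s and distance of each of stock_jar_mid, white_jar_mid, dark_bottle_mid, slim_carton_mid, small_carton_mid, salve_tin_mid from where it was at the start of the episode below 0.015 m); the robot touches nothing.
It fails at once if the carton is lifted off the counter (more than 10 mm) (height (world z) of carton above 0.01 m).
It fails at once if the carton is tipped (more than 0.25 rad) (angle between carton's own z axis and vertical above 0.25 rad).
It fails at once if a bystander is moved or knocked over (its centre shifts more than 15 mm) (distance of any of stock_jar_mid, white_jar_mid, dark_bottle_mid, slim_carton_mid, small_carton_mid, salve_tin_mid from where it was at the start of the episode above 0.015 m).
It also fails if it takes over 58 s, if anything falls off the work surface, if the arm or the gripper's body presses on something with over 40 N, if the wrist force passes 120 N, or if a joint passes its speed limit or range.

ROBOT

A 6-joint arm with a two-finger parallel gripper is mounted at the origin on the work surface. World frame = base frame: x ahead of the robot, y to its left, z up, the work surface at z = 0. Lengths are in m, angles in rad, forces in N, time in s.
With the tool pointing down it reaches from about 0.275 to 0.75 m from the base axis. Payload 10.2 kg.
Tool frame: the origin (TCP) lies at the very end of the fingers, on their centre line; the grasp point (between the pads) lies 19 mm behind it; y points along the fingers, z is the direction in which the jaws open and shut, and the axes are right-handed (so a half turn about y gives the same grasp; the last joint's range is limited). The gripper opens to 85 mm and grips with 20 to 120 N. Pads are 22 mm wide; open, the fingers measure 114 mm over their backs; the gripper's body (76 mm by 85 mm) begins 54 mm behind the grasp point. The pads swing forward as they close: fully open they stand 13 mm farther back than shut.
Start: joints at [0.884, 0.313, 1.498, -0, 1.331, -0.223], TCP at [0.235, 0.47, 0.231] pointing down, gripper open.
Joint ranges: [-2.94, 2.94], [-0.97, 2.17], [0.19, 2.56], [-1.23, 4.37], [0.02, 3.11], [-2.88, 2.88]. Speed limits (rad/s): [2.39, 2.39, 3.01, 3.14, 3.14, 3.14].

INTERFACE

Orientations are given as [roll, pitch, yaw] about the fixed x, y, z axes, in that order (R = Rz(yaw) Ry(pitch) Rx(roll)).
In Python, from plant import ctrl, eyes gives the robot as it stands. The module is installed in compiled form; this text tells all that it offers.
- The arm moves only by the tool carry_out, never from a script. Its arguments are lists of equal length, an entry for each row: "turn": the turn, a rotation vector about the tool's x, y, z in rad, a list of three; "slide": the shift along the tool's x, y, z in m, a list of three; "claw": the opening in per cent of the stroke, from 0 (shut) to 100 (fully open). In form: {"turn": [[ax, ay, az], ...], "slide": [[dx, dy, dz], ...], "claw": [claw, ...]}. A call has 1 to 8 rows; each row shifts and turns the commanded pose from where the row before left it, along the tool's axes as they then stand; what a row does not reach is not made up. A row lasts 1/8 s, in which the tool goes at most 62.5 mm and 10.7 degrees, less where a joint would pass 70% of its speed; a pose out of reach is approached as far as the arm can. A call with a gripper value outside its range is refused whole. The fingers move at their own pace and stop on an object; "grip_force" is the grip in N (left out, the last holds). Time passes only in rows, so rows that do not move let the fingers close. It gives the time, the measured TCP pose, the force and the opening at its end, in the units of the state.
- ctrl.get_state(): the state, without advancing time (a new reading comes with each control period).
- eyes.get_image(name): name is "side" or "top" or "wrist"; returns a dict with "image" (400x640x3 uint8, red, green, blue), "mtx" (3x3 intrinsics, pixels), "world_from_camera" (4x4, takes a point from camera to world coordinates). Camera axes: x right, y down, z forward; pixel columns grow to the right and rows downward; lengths in m; the calibration is good to about 2 mm. A picture is of the moment at which its call begins. There is no depth.
- ctrl.finish_job(): hands the job in, once; it reports no verdict.
The state is a dict: "t": time; "qpos": joint angles; "joint_vel": joint speeds; "joint_torque": joint torques, N m; "ee_pos": TCP position; "ee_rot": TCP orientation; "contact_force": force on the tool from outside, world axes, zero at the start; "torque": the same for the moment, N m; "opening": opening from 0.0 (shut) to 1.0 (fully open).
Only numpy, scipy, OpenCV 4.12 (cv2) and the standard library are available. Lean on these libraries where they do the work, as an engineer would, in place of code of your own. Each camera call takes 0.05 s, during which the arm holds its last target.

## Working session

There is one attempt and no reset: what is moved stays moved. The work goes in short steps, Python scripts to look and compute and a tool call to move; the robot and the scene stay as the last step left them, time stands still between calls to the robot, and variables do not carry over. Pictures are saved under pics/ and viewed, and the job is handed in when it is done.

Besides the shell and the picture viewer there is one more tool, called after "Request:" as a command line: name --argument value ..., lists and objects as JSON in quotes. carry_out: Moves the arm, as the interface text tells. Its arguments: {"type":"object","properties":{"turn":{"type":"array"},"slide":{"type":"array"},"claw":{"type":"array"},"grip_force":{"type":"number"}},"required":["turn","slide","claw"]}

```bash
mkdir -p pics; python3 - <<'E'
from plant import ctrl, eyes
import cv2,numpy as np
s=ctrl.get_state()
print({k:np.round(v,3).tolist() for k,v in s.items()})
for n in("top","side"):
    d=eyes.get_image(n); cv2.imwrite(f"pics/{n}0.png",d["image"][:,:,::-1]); np.savez(f"{n}0.npz",**d)
    print(n,np.round(d["mtx"],1).tolist(),np.round(d["world_from_camera"],3).tolist())
E
```

```text
{'t': 0.0, 'qpos': [0.884, 0.313, 1.498, -0.0, 1.331, -0.223], 'joint_vel': [0.0, 0.001, 0.001, 0.001, 0.001, 0.0], 'joint_torque': [0.0, -41.227, -25.974, -0.0, 0.004, -0.0], 'ee_pos': [0.235, 0.469, 0.231], 'ee_rot': [-1.572, 0.0, -0.464], 'contact_force': [-0.033, 0.116, -0.557], 'torque': [-0.059, 0.026, -0.007], 'opening': 0.999}
top [[428.1, 0.0, 318.9], [0.0, 428.1, 199.4], [0.0, 0.0, 1.0]] [[-0.004, -0.995, 0.101, 0.425], [-1.0, 0.002, -0.013, -0.024], [0.013, -0.101, -0.995, 1.235], [0.0, 0.0, 0.0, 1.0]]
side [[482.5, 0.0, 321.2], [0.0, 482.5, 201.0], [0.0, 0.0, 1.0]] [[0.766, -0.303, 0.568, -0.202], [-0.643, -0.39, 0.659, -0.879], [0.022, -0.87, -0.493, 0.71], [0.0, 0.0, 0.0, 1.0]]
```

View pics/top0.png

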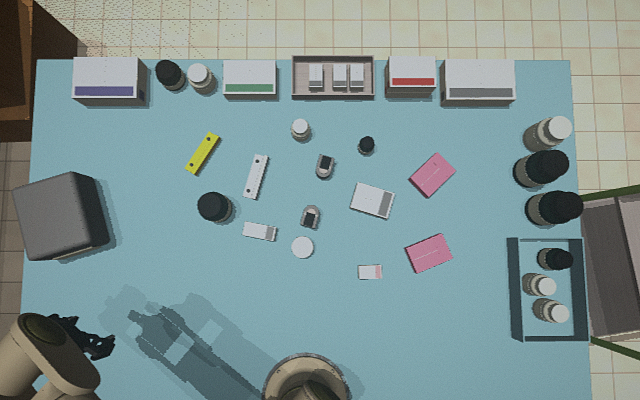

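View pics/side0.png

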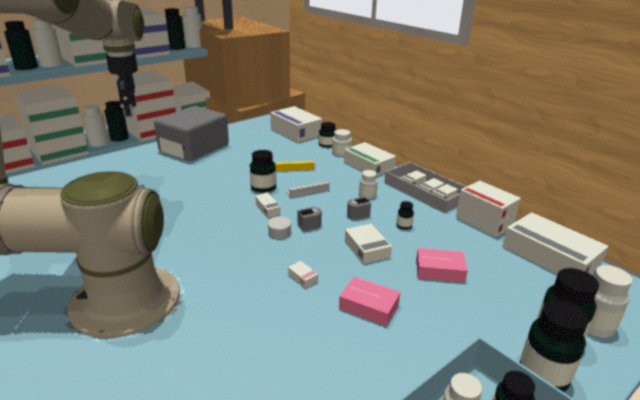

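```bash
python3 - <<'E'
import cv2
im=cv2.imread("pics/top0.png")
cv2.imwrite("pics/cropA.png",cv2.resize(im[140:240,230:330],None,fx=6,fy=6,interpolation=cv2.INTER_CUBIC))
cv2.imwrite("pics/cropB.png",cv2.resize(im[150:250,320:420],None,fx=6,fy=6,interpolation=cv2.INTER_CUBIC))
E
```

```text
(no output)
```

View pics/cropA.png

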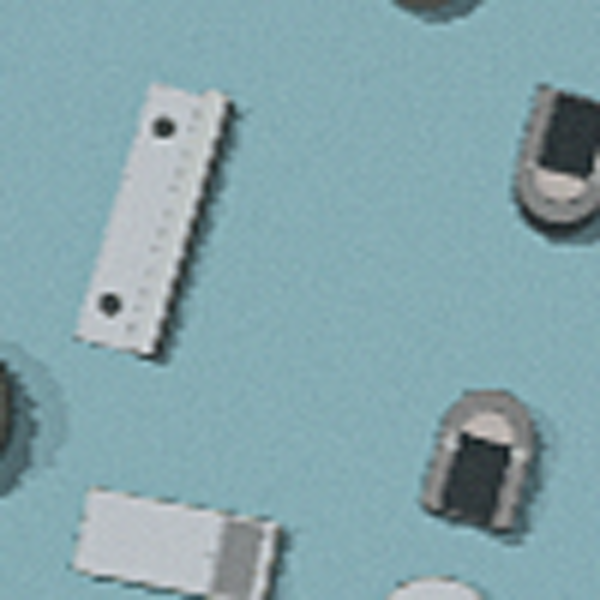

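View pics/cropB.png

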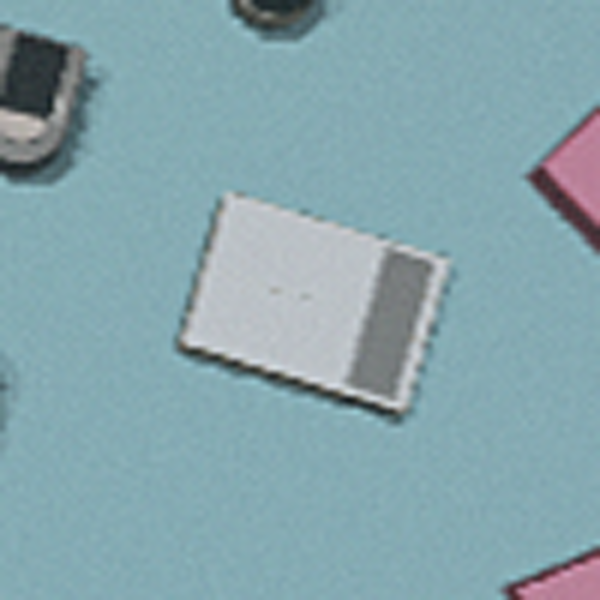

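```bash
cat > h.py <<'E'
import numpy as np, cv2
from plant import ctrl, eyes
def load(n): return dict(np.load(n))
def w(d,px,z):
    px=np.atleast_2d(np.array(px,float)); K=d["mtx"];T=d["world_from_camera"]
    r=np.c_[px,np.ones(len(px))]@np.linalg.inv(K).T@T[:3,:3].T
    o=T[:3,3]; return o+r*((z-o[2])/r[:,2])[:,None]
def proj(d,P):
    P=np.atleast_2d(P);T=d["world_from_camera"]
    c=(P-T[:3,3])@T[:3,:3]; p=c@d["mtx"].T; return p[:,:2]/p[:,2:]
def place(pose,L):
    x,y,a=pose;L=np.atleast_2d(L);c,s=np.cos(a),np.sin(a)
    return np.c_[x+c*L[:,0]-s*L[:,1],y+s*L[:,0]+c*L[:,1],L[:,2]]
E
python3 - <<'E'
from h import *
d=load("top0.npz")
A=lambda p:np.array(p)/6-0.4+[230,140]
B=lambda p:np.array(p)/6-0.4+[320,150]
c=w(d,B([[225,192],[448,258],[405,410],[182,345]]),.036)
print("carton",c.round(4).tolist(),c.mean(0).round(4))
e=c[0]-c[1]+c[3]-c[2]; print("ang",np.arctan2(e[1],e[0]),[np.linalg.norm(c[i]-c[(i+1)%4]) for i in range(4)])
# post tops: back corners & nose
p=w(d,A([[565,226],[490,390]]),.045); print("noses",p.round(4).tolist(),np.linalg.norm(p[0]-p[1]),p.mean(0))
# post flanks: lower post back corners, upper via cropB
q=w(d,A([[425,502],[514,524]]),.045);print("low back",q.round(4).tolist())
q2=w(d,np.vstack([A([[545,85]]),B([[82,45]])]),.045);print("up back",q2.round(4).tolist())
v=q2.mean(0)-q.mean(0);print(np.linalg.norm(v),"gate x ang",np.arctan2(v[1],v[0])+np.pi/2,(q2.mean(0)+q.mean(0))/2)
s=w(d,A([[232,100],[158,358]]),.028);v=s[0]-s[1];print("stop",s.round(4).tolist(),np.linalg.norm(v),np.arctan2(v[1],v[0])+np.pi/2,s.mean(0))
E
```

```text
carton [[0.5966, -0.148, 0.036], [0.5651, -0.2528, 0.036], [0.4935, -0.2311, 0.036], [0.5243, -0.1269, 0.036]] [ 0.5449 -0.1897  0.036 ]
ang 1.2808152894031934 [np.float64(0.10944800600733207), np.float64(0.0748212906203333), np.float64(0.1086397168252402), np.float64(0.0753870889258154)]
noses [[0.6078, -0.0534, 0.045], [0.5308, -0.0182, 0.045]] 0.08469919973604291 [ 0.56928532 -0.03579139  0.045     ]
low back [[0.4788, 0.012, 0.045], [0.4685, -0.0292, 0.045]]
up back [[0.6749, -0.0443, 0.045], [0.6653, -0.0805, 0.045]]
0.2036847764741096 gate x ang 1.3032721553263626 [ 0.57187511 -0.03549632  0.045     ]
stop [[0.6713, 0.1046, 0.028], [0.5478, 0.1384, 0.028]] 0.12805661632760573 1.3035908144147017 [0.60957414 0.12151638 0.028     ]
```

Candidates: white box with grey band (372,200), slim carton (260,231), smallest carton (370,272), pink boxes (432,175) and (428,252), and the cartons along the back edge. I choose (372,200). It measures about 109 x 75 mm, lies directly before the posts (325,166)/(311,217), and the close crop confirms it is plain white with a grey band. The white bar (257,176) is the stop; the yellow one (202,153) is not.

Request:
carry_out --turn '[[0,0.172,0],[0,0.172,0],[0,0.172,0],[0,0.172,0],[0,0.172,0],[0,0.172,0],[0,0.172,0],[0,0.172,0]]' --slide '[[0,0,0],[0,0,0],[0,0,0],[0,0,0],[0,0,0],[0,0,0],[0,0,0],[0,0,0]]' --claw '[35,35,35,35,35,35,35,35]'

```text
t: 1.1
ee_pos: [0.2348, 0.4694, 0.2309]
ee_rot: [-1.571, -0.001, -1.846]
contact_force: [-0.3, -0.1, 0.2]
opening: 0.351
```

```bash
python3 - <<'E'
from h import *
d=load("top0.npz"); im=d["image"][:,:,::-1].copy()
im=cv2.resize(im[140:240,230:410],None,fx=4,fy=4,interpolation=cv2.INTER_CUBIC)
def dr(pose,L,col):
    p=(proj(d,place(pose,L))-[230,140]+.5)*4-.5
    cv2.polylines(im,[np.round(p*8).astype(np.int32)],True,col,1,cv2.LINE_AA,3)
h=.036;dr((.5449,-.1897,1.281),[[-.055,-.038,h],[.055,-.038,h],[.055,.038,h],[-.055,.038,h]],(0,0,255))
t=np.linspace(-np.pi/2,np.pi/2,15)
for g in [((.571,-.036,1.303),(0,0,255))]:
  for s in(1,-1):
    L=[[.022*np.sin(a),s*(.063-.022*np.cos(a)),.045] for a in t]+[[.022,s*.103,.045],[-.022,s*.103,.045]]
    dr(g[0],L,g[1])
dr((.6096,.1215,1.3035),[[0,-.065,.028],[0,.065,.028],[.004,.065,.028],[.004,-.065,.028]],(0,0,255))
cv2.imwrite("pics/ov0.png",im)
E
```

```text
(no output)
```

View pics/ov0.png

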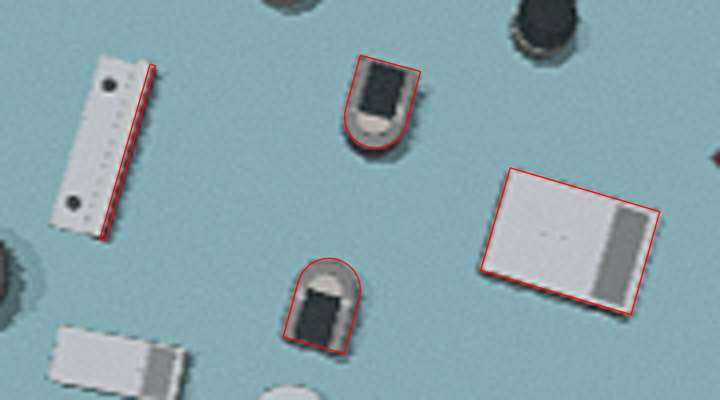

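The overlay fits all three objects: carton centred near (570,240) in this 4x crop, posts at (380,100)/(322,305), stop face at (128,150). Now I move to a point behind the carton.

Request:
carry_out --turn '[[0,0,0],[0,0,0],[0,0,0],[0,0,0],[0,0,0],[0,0,0],[0,0,0],[0,0,0]]' --slide '[[0.04,0,0.03],[0.04,0,0.03],[0.04,0,0.03],[0.04,0,0.03],[0.04,0,0.03],[0.04,0,0.03],[0.04,0,0.03],[0.04,0,0.03]]' --claw '[35,35,35,35,35,35,35,35]'

```text
t: 2.1
ee_pos: [0.3814, 0.0957, 0.2313]
ee_rot: [-1.571, 0.0, -1.84]
contact_force: [0.7, 0.4, -0.1]
opening: 0.351
```

Request:
carry_out --turn '[[0,0,0],[0,0,0],[0,0,0],[0,0,0],[0,0,0],[0,0,0],[0,0,0],[0,0,0]]' --slide '[[0.04,0,0.03],[0.04,0,0.03],[0.04,0,0.03],[0.04,0,0.03],[0.04,0,0.03],[0.04,0,0.03],[0.04,0,0.03],[0.04,0,0.03]]' --claw '[35,35,35,35,35,35,35,35]'

```text
t: 3.1
ee_pos: [0.5278, -0.2765, 0.2309]
ee_rot: [-1.571, 0.0, -1.84]
contact_force: [0.4, 0.2, 0.2]
opening: 0.35
```

Request:
carry_out --turn '[[0,0,0],[0,0,0],[0,0,0],[0,0,0],[0,0,0]]' --slide '[[0,0.04,-0.007],[0,0.04,0],[0,0.04,0],[0,0.04,0],[0,0,0]]' --claw '[35,35,35,35,35]'

```text
t: 3.72
ee_pos: [0.5194, -0.2721, 0.0687]
ee_rot: [-1.577, 0.003, -1.84]
contact_force: [0.2, -0.4, 0.1]
opening: 0.351
```

```bash
python3 - <<'E'
from h import *
for n in("top","side","wrist"):
    d=eyes.get_image(n); cv2.imwrite(f"pics/{n}1.png",d["image"][:,:,::-1])
a=cv2.imread("pics/side1.png")[130:330,230:530];a=cv2.resize(a,None,fx=2,fy=2);b=cv2.imread("pics/top1.png")[110:310,230:530]
c=cv2.imread("pics/wrist1.png")
cv2.imwrite("pics/m1.png",np.vstack([np.hstack([b,cv2.resize(c,(320,200))]),np.hstack([cv2.resize(a,(600,400)),np.zeros((400,20,3),np.uint8)])]))
E
```

```text
(no output)
```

View pics/m1.png

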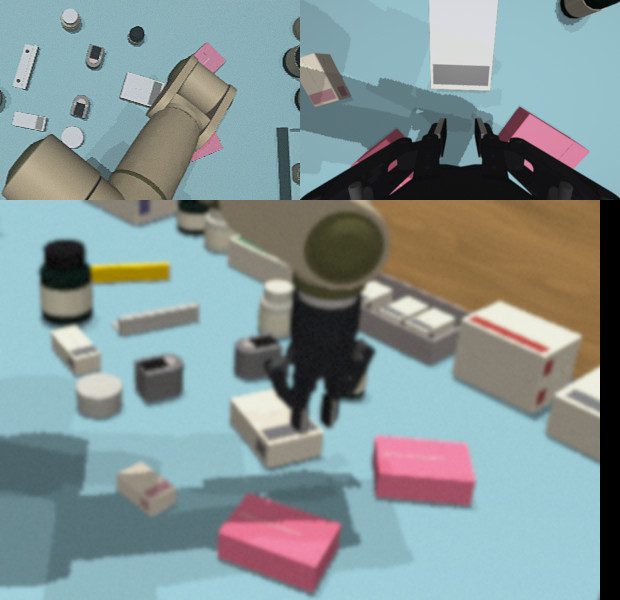

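Top panel: carton at (142,90), posts at (95,55)/(80,105). Wrist panel: the fingers straddle the carton's midline at (460,130), behind its banded end, and the pinks are clear. Lowering now.

Request:
carry_out --turn '[[0,0,0],[0,0,0],[0,0,0],[0,0,0]]' --slide '[[0,0.025,0],[0,0.02,0],[0,0.014,0],[0,0,0]]' --claw '[28,28,28,28]'

```text
t: 4.38
ee_pos: [0.5209, -0.2732, 0.0125]
ee_rot: [-1.571, -0.0, -1.84]
contact_force: [1.3, -0.5, 1.2]
opening: 0.281
```

Request:
carry_out --turn '[[0,0,0],[0,0,0],[0,0,0],[0,0,0],[0,0,0],[0,0,0],[0,0,0],[0,0,0]]' --slide '[[-0.006,0,0],[-0.006,0,0],[-0.006,0,0],[-0.006,0,0],[-0.006,0,0],[-0.006,0,0],[-0.006,0,0],[0,0,0]]' --claw '[28,28,28,28,28,28,28,28]'

```text
t: 5.38
ee_pos: [0.5319, -0.2319, 0.0121]
ee_rot: [-1.571, 0.001, -1.839]
contact_force: [-0.8, -0.4, 0.0]
opening: 0.279
```

```bash
python3 - <<'E'
from h import *
for n in("top","side","wrist"):
    d=eyes.get_image(n); cv2.imwrite(f"pics/{n}2.png",d["image"][:,:,::-1]); np.savez(f"{n}2.npz",**d)
b=cv2.imread("pics/top2.png")[140:260,290:450];c=cv2.imread("pics/wrist2.png")
cv2.imwrite("pics/m2.png",np.hstack([cv2.resize(b,(400,300),interpolation=2),cv2.resize(c,(400,300))]))
E
```

```text
(no output)
```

View pics/m2.png

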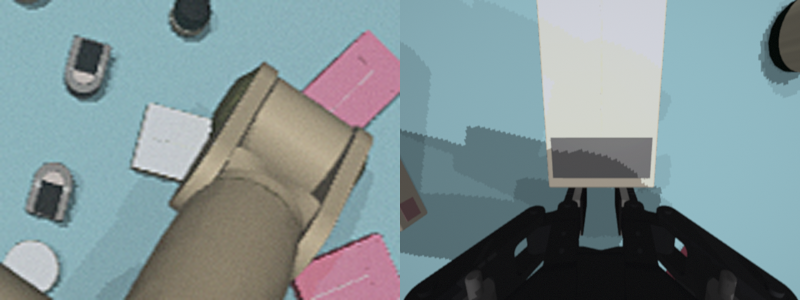

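View pics/wrist2.png

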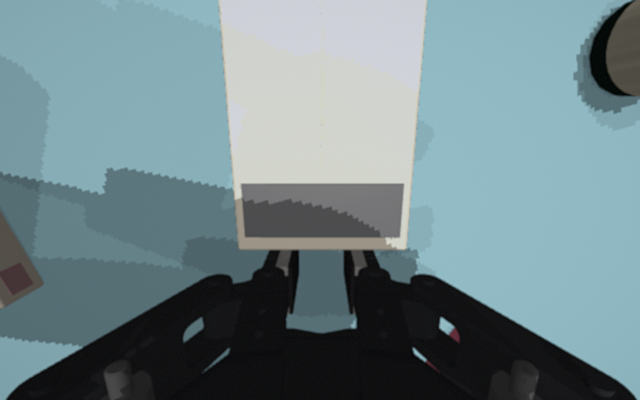

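```bash
cat >> h.py <<'E'
G=(.571,-.036,1.303)
def tog(p):
    c,s=np.cos(G[2]),np.sin(G[2]); r=np.atleast_2d(p)[:,:2]-G[:2]
    return np.c_[c*r[:,0]+s*r[:,1],-s*r[:,0]+c*r[:,1]]
E
python3 - <<'E'
from h import *
d=load("wrist2.npz")
p=w(d,[[240,249],[407,249],[241,237],[220,5],[427,5]],.036); print(p.round(4).tolist(),tog(p).round(4).tolist())
print("cam",d["world_from_camera"][:3,3], "tcp",tog(ctrl.get_state()["ee_pos"]))
t=load("top2.npz"); q=w(t,np.array([[150,103],[132,170]])/2.5-.3+[290,140],.036);print(tog(q))
E
```

```text
[[0.4998, -0.2099, 0.036], [0.5716, -0.2296, 0.036], [0.5022, -0.2046, 0.036], [0.5249, -0.1182, 0.036], [0.5967, -0.138, 0.036]] [[-0.1865, 0.0226], [-0.1866, -0.0518], [-0.1808, 0.0218], [-0.0915, 0.0227], [-0.0916, -0.0517]]
cam [ 0.54882467 -0.16828145  0.15434271] tcp [[-0.19979022 -0.014139  ]]
[[-0.0804556  -0.05076654]
 [-0.08024022  0.02815568]]
```

```bash
python3 -c "
import cv2
b=cv2.imread('pics/side2.png')[170:290,290:450];cv2.imwrite('pics/s2.png',cv2.resize(b,None,fx=4,fy=4,interpolation=2))"
```

```text
(no output)
```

View pics/s2.png

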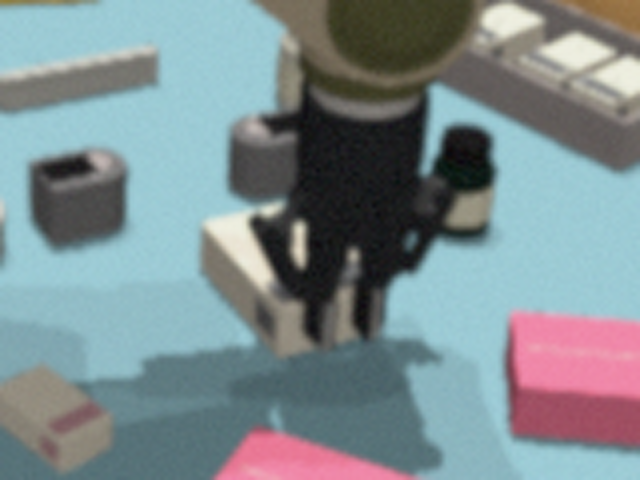

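Fingers are in contact with the tail at (323,249) in the wrist view. The carton is square to the tool and 14.5 mm off the centre line (gate y = -0.0146). The side view shows the knuckles flare out only above post height. Next is a short oblique push to take out the offset.

Request:
carry_out --turn '[[0,0,0],[0,0,0],[0,0,0],[0,0,0],[0,0,0]]' --slide '[[-0.005,0,-0.0015],[-0.005,0,-0.0016],[-0.005,0,-0.0016],[-0.005,0,-0.0016],[0,0,0]]' --claw '[28,28,28,28,28]'

```text
t: 6.15
ee_pos: [0.5312, -0.2112, 0.0124]
ee_rot: [-1.571, 0.0, -1.839]
contact_force: [-0.4, -1.2, 0.2]
opening: 0.282
```

```bash
cat > look.py <<'E'
import sys
from h import *
n=sys.argv[1]
d=eyes.get_image("wrist"); np.savez(f"wrist{n}.npz",**d); im=d["image"][:,:,::-1].copy(); 
cv2.imwrite(f"pics/wrist{n}.png",im)
print("tcp",tog(ctrl.get_state()["ee_pos"]).round(4))
# side edges: saturation mask (white/grey carton vs blue counter)
hsv=cv2.cvtColor(im,cv2.COLOR_BGR2HSV)
E
python3 look.py 3
```

```text
tcp [[-0.1797 -0.0081]]
```

View pics/wrist3.png

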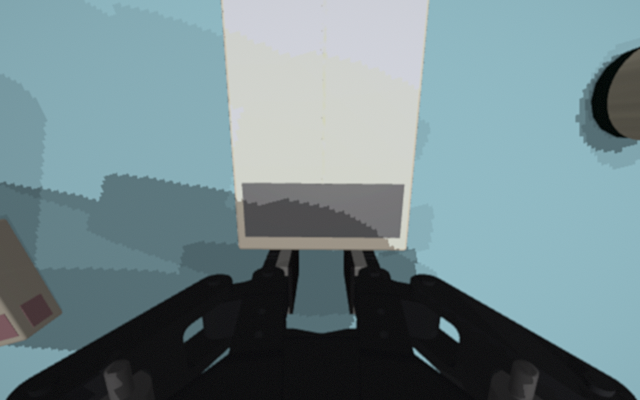

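The carton hasn't slipped: its tail is still at (240..407, 249). Continuing the same way.

Request:
carry_out --turn '[[0,0,0],[0,0,0],[0,0,0],[0,0,0],[0,0,0],[0,0,0]]' --slide '[[-0.005,0,-0.0017],[-0.005,0,-0.0017],[-0.005,0,-0.0017],[-0.005,0,-0.0017],[-0.005,0,-0.0017],[0,0,0]]' --claw '[28,28,28,28,28,28]'

```text
t: 6.95
ee_pos: [0.5295, -0.1847, 0.0122]
ee_rot: [-1.571, 0.0, -1.839]
contact_force: [-1.0, 0.2, 0.4]
opening: 0.28
```

```bash
python3 look.py 4; python3 - <<'E'
from h import *
d=eyes.get_image("top"); im=d["image"][:,:,::-1].copy();np.savez("top4.npz",**d)
im=cv2.resize(im[140:240,260:400],None,fx=5,fy=5,interpolation=cv2.INTER_CUBIC)
def dr(pose,L,col):
    p=(proj(d,place(pose,L))-[260,140]+.5)*5-.5
    cv2.polylines(im,[np.round(p*8).astype(np.int32)],True,col,1,cv2.LINE_AA,3)
h=.036;t=np.linspace(-np.pi/2,np.pi/2,15)
for s in(1,-1):
    dr(G,[[.022*np.sin(a),s*(.063-.022*np.cos(a)),.045] for a in t]+[[.022,s*.103,.045],[-.022,s*.103,.045]],(0,0,255))
dr(G,[[x,y,h] for x,y in [(-.145,-.038),(-.035,-.038),(-.035,.038),(-.145,.038)]],(0,255,0))
cv2.imwrite("pics/ov4.png",im)
E
```

```text
tcp [[-0.1546  0.0006]]
```

View pics/wrist4.png

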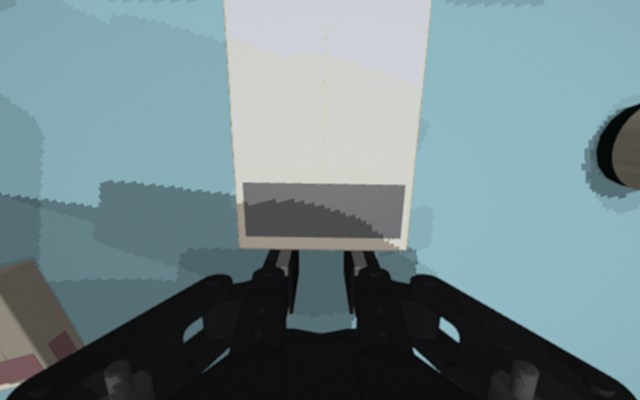

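View pics/ov4.png

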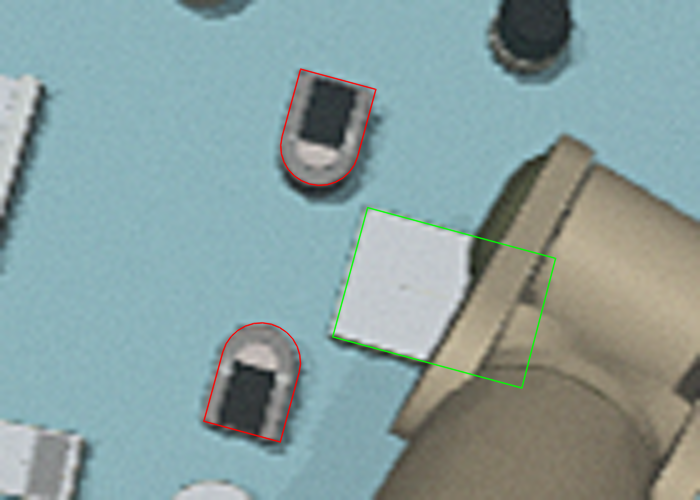

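The carton lines up with the model outline on the centre line: front edge at (367,208)-(332,338), posts clear on both sides. Pushing straight in.

Request:
carry_out --turn '[[0,0,0],[0,0,0],[0,0,0],[0,0,0],[0,0,0],[0,0,0],[0,0,0],[0,0,0]]' --slide '[[-0.006,0,0],[-0.006,0,0],[-0.006,0,0],[-0.006,0,0],[-0.006,0,0],[-0.006,0,0],[-0.006,0,0],[0,0,0]]' --claw '[28,28,28,28,28,28,28,28]'

```text
t: 8.05
ee_pos: [0.5409, -0.1444, 0.0123]
ee_rot: [-1.571, 0.0, -1.839]
contact_force: [-0.2, -0.5, 0.4]
opening: 0.283
```

```bash
python3 look.py 5; python3 - <<'E'
from h import *
d=eyes.get_image("top"); im=d["image"][:,:,::-1].copy()
cv2.imwrite("pics/top5.png",cv2.resize(im[140:240,260:400],None,fx=5,fy=5,interpolation=cv2.INTER_CUBIC))
E
```

```text
tcp [[-0.1127  0.0003]]
```

View pics/wrist5.png

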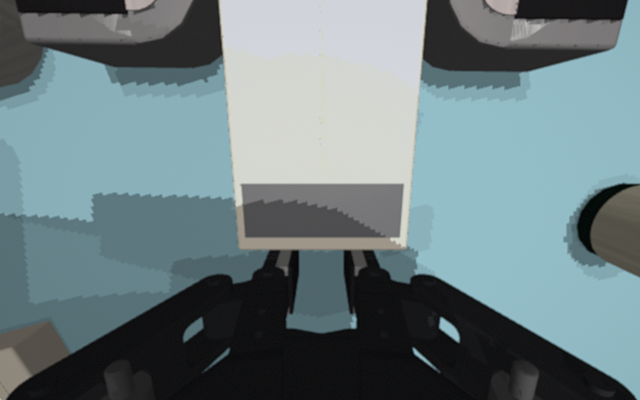

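View pics/top5.png

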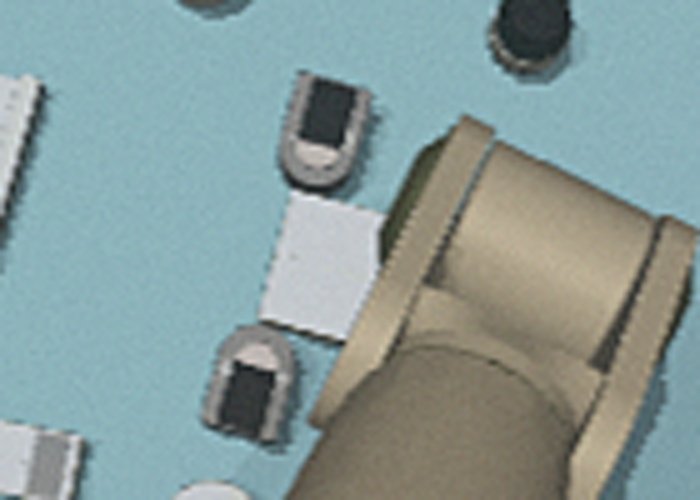

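The front end has entered between the noses, at (285,195)-(260,320), with no side force. Continuing.

Request:
carry_out --turn '[[0,0,0],[0,0,0],[0,0,0],[0,0,0],[0,0,0],[0,0,0],[0,0,0],[0,0,0]]' --slide '[[-0.007,0,0],[-0.007,0,0],[-0.007,0,0],[-0.007,0,0],[-0.007,0,0],[-0.007,0,0],[-0.007,0,0],[0,0,0]]' --claw '[28,28,28,28,28,28,28,28]'

```text
t: 9.15
ee_pos: [0.5538, -0.0969, 0.0122]
ee_rot: [-1.571, 0.0, -1.839]
contact_force: [-0.1, 0.8, -0.4]
opening: 0.277
```

```bash
python3 look.py 6; python3 - <<'E'
from h import *
d=eyes.get_image("top"); im=d["image"][:,:,::-1].copy()
cv2.imwrite("pics/top6.png",cv2.resize(im[140:240,230:370],None,fx=5,fy=5,interpolation=cv2.INTER_CUBIC))
E
```

```text
tcp [[-0.0635  0.0005]]
```

View pics/wrist6.png

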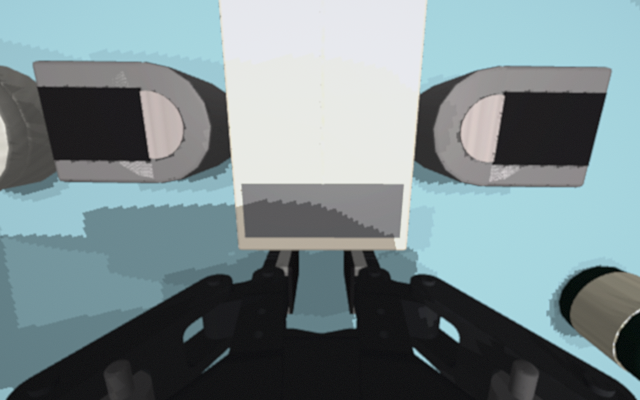

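View pics/top6.png

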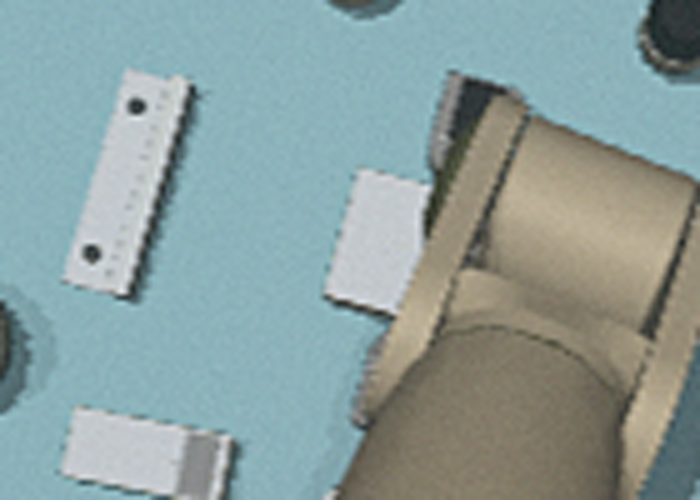

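In the gap, centred: the carton edges at (225..415) sit between the noses at (185..460).

Request:
carry_out --turn '[[0,0,0],[0,0,0],[0,0,0],[0,0,0],[0,0,0],[0,0,0],[0,0,0],[0,0,0]]' --slide '[[-0.006,0,0],[-0.006,0,0],[-0.006,0,0],[-0.006,0,0],[-0.006,0,0],[-0.006,0,0],[-0.006,0,0],[-0.006,0,0]]' --claw '[28,28,28,28,28,28,28,28]'

```text
t: 10.25
ee_pos: [0.5667, -0.051, 0.0123]
ee_rot: [-1.571, -0.0, -1.84]
contact_force: [-1.2, -0.8, -0.7]
opening: 0.28
```

Request:
carry_out --turn '[[0,0,0],[0,0,0],[0,0,0],[0,0,0],[0,0,0],[0,0,0],[0,0,0],[0,0,0]]' --slide '[[-0.006,0,0],[-0.006,0,0],[-0.006,0,0],[-0.006,0,0],[-0.006,0,0],[-0.006,0,0],[-0.006,0,0],[0,0,0]]' --claw '[28,28,28,28,28,28,28,28]'

```text
t: 11.25
ee_pos: [0.5779, -0.0104, 0.0123]
ee_rot: [-1.571, 0.0, -1.839]
contact_force: [-0.7, -0.5, 0.8]
opening: 0.281
```

```bash
python3 look.py 7; python3 - <<'E'
from h import *
d=eyes.get_image("top"); im=d["image"][:,:,::-1].copy();np.savez("top7.npz",**d)
cv2.imwrite("pics/top7.png",cv2.resize(im[140:240,230:370],None,fx=5,fy=5,interpolation=cv2.INTER_CUBIC))
E
```

```text
tcp [[0.0263 0.0001]]
```

View pics/wrist7.png

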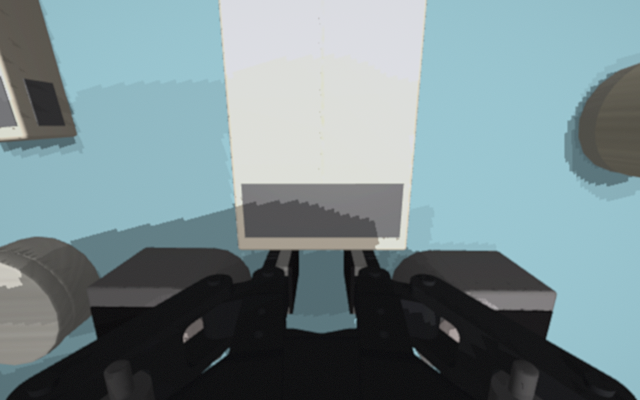

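View pics/top7.png

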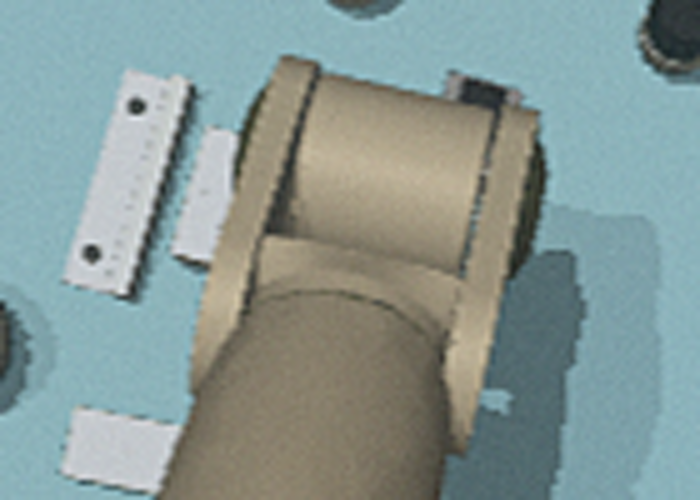

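The carton's front edge, at (210,130)-(178,255), is about 15 mm from the stop face. Slow approach.

Request:
carry_out --turn '[[0,0,0],[0,0,0],[0,0,0],[0,0,0],[0,0,0],[0,0,0]]' --slide '[[-0.003,0,0],[-0.003,0,0],[-0.002,0,0],[-0.002,0,0],[-0.002,0,0],[0,0,0]]' --claw '[28,28,28,28,28,28]'

```text
t: 12.1
ee_pos: [0.581, 0.001, 0.0123]
ee_rot: [-1.571, 0.0, -1.84]
contact_force: [0.0, 0.1, 0.2]
opening: 0.282
```

Request:
carry_out --turn '[[0,0,0],[0,0,0],[0,0,0]]' --slide '[[-0.001,0,0],[-0.001,0,0],[0,0,0]]' --claw '[28,28,28]'

```text
t: 12.48
ee_pos: [0.5815, 0.0028, 0.0123]
ee_rot: [-1.571, 0.0, -1.84]
contact_force: [-0.3, -0.4, -1.2]
opening: 0.281
```

```bash
python3 look.py 8; python3 - <<'E'
from h import *
d=eyes.get_image("top"); im=d["image"][:,:,::-1].copy();np.savez("top8.npz",**d)
s=eyes.get_image("side"); s=s["image"][:,:,::-1][150:260,250:400]
cv2.imwrite("pics/top8.png",np.hstack([cv2.resize(im[150:220,230:300],(400,400),interpolation=2),cv2.resize(s,(400,400),interpolation=2)]))
E
```

```text
tcp [[0.0402 0.0002]]
```

View pics/top8.png

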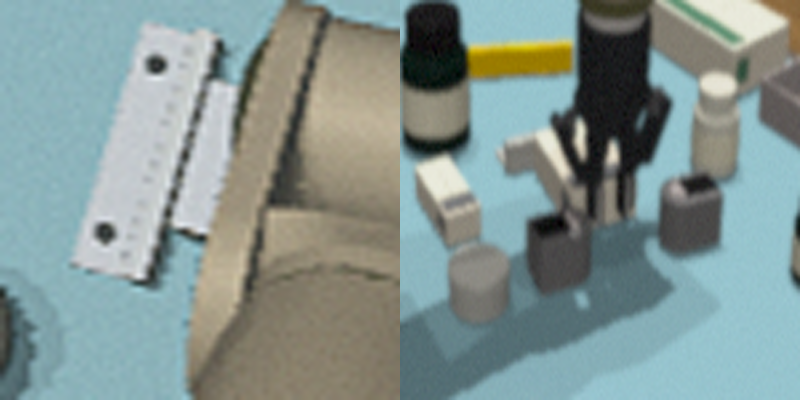

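Nearly there: a thin dark line remains at (180,150) between carton and bar. Nudging in 1 mm steps until the force rises.

Request:
carry_out --turn '[[0,0,0],[0,0,0]]' --slide '[[-0.001,0,0],[0,0,0]]' --claw '[28,28]'

```text
t: 12.88
ee_pos: [0.5817, 0.0037, 0.0123]
ee_rot: [-1.571, 0.0, -1.84]
contact_force: [-0.3, -0.5, -0.1]
opening: 0.283
```

Request:
carry_out --turn '[[0,0,0],[0,0,0]]' --slide '[[-0.001,0,0],[0,0,0]]' --claw '[28,28]'

```text
t: 13.12
ee_pos: [0.582, 0.0047, 0.0123]
ee_rot: [-1.571, 0.0, -1.84]
contact_force: [-0.0, -0.5, -0.8]
opening: 0.277
```

Request:
carry_out --turn '[[0,0,0],[0,0,0]]' --slide '[[-0.001,0,0],[0,0,0]]' --claw '[28,28]'

```text
t: 13.38
ee_pos: [0.5822, 0.0057, 0.0123]
ee_rot: [-1.571, 0.0, -1.84]
contact_force: [0.0, -0.8, 0.9]
opening: 0.286
```

Request:
carry_out --turn '[[0,0,0],[0,0,0]]' --slide '[[-0.001,0,0],[0,0,0]]' --claw '[28,28]'

```text
t: 13.62
ee_pos: [0.5825, 0.0065, 0.0123]
ee_rot: [-1.571, -0.0, -1.84]
contact_force: [0.2, -1.3, -0.4]
opening: 0.275
```

Request:
carry_out --turn '[[0,0,0],[0,0,0]]' --slide '[[-0.001,0,0],[0,0,0]]' --claw '[28,28]'

```text
t: 13.88
ee_pos: [0.5824, 0.0066, 0.0123]
ee_rot: [-1.572, -0.002, -1.84]
contact_force: [-4.1, -5.8, 1.2]
opening: 0.279
```

```bash
python3 look.py 9; python3 - <<'E'
from h import *
d=eyes.get_image("top"); im=d["image"][:,:,::-1].copy();np.savez("top9.npz",**d)
cv2.imwrite("pics/top9.png",cv2.resize(im[150:220,230:300],(560,560),interpolation=2))
E
```

```text
tcp [[0.0441 0.0003]]
```

View pics/top9.png

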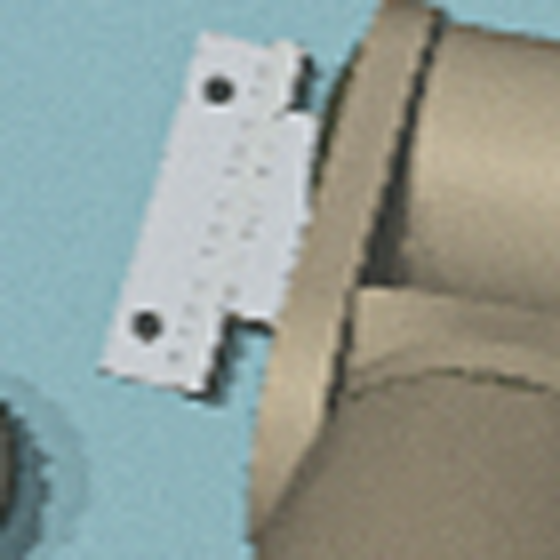

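View pics/wrist9.png

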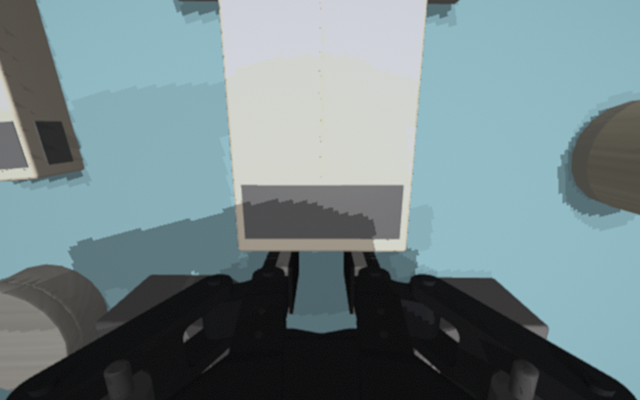

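Contact: the force rose to about 7 N and no dark line is left between carton and bar, at (240,200). Backing off 12 mm, then up.

Request:
carry_out --turn '[[0,0,0],[0,0,0],[0,0,0],[0,0,0],[0,0,0],[0,0,0],[0,0,0],[0,0,0]]' --slide '[[0.002,0,0],[0.005,0,0],[0.005,0,0],[0,-0.02,0],[0,-0.04,0],[0,-0.05,0],[0,-0.05,0],[0,-0.05,0]]' --claw '[28,28,28,28,28,28,28,28]'

```text
t: 14.98
ee_pos: [0.5793, -0.0043, 0.224]
ee_rot: [-1.571, 0.0, -1.84]
contact_force: [0.7, -1.4, 0.2]
opening: 0.284
```

Request:
carry_out --turn '[[0,0,0],[0,0,0],[0,0,0],[0,0,0],[0,0,0],[0,0,0],[0,0,0],[0,0,0]]' --slide '[[0.04,0,-0.02],[0.04,0,-0.02],[0.04,0,-0.02],[0.04,0,-0.02],[0.04,0,-0.02],[0.04,0,-0.02],[0,0,0],[0,0,0]]' --claw '[28,28,28,28,28,28,28,28]'

```text
t: 15.98
ee_pos: [0.4003, -0.2034, 0.2224]
ee_rot: [-1.57, 0.0, -1.84]
contact_force: [0.2, -0.2, -0.4]
opening: 0.275
```

```bash
python3 - <<'E'
from h import *
d=eyes.get_image("top"); im=d["image"][:,:,::-1].copy();np.savez("top10.npz",**d);cv2.imwrite("pics/top10.png",im)
im=cv2.resize(im[140:240,230:350],None,fx=6,fy=6,interpolation=cv2.INTER_CUBIC)
cv2.imwrite("pics/ov10a.png",im)
s=eyes.get_image("side");cv2.imwrite("pics/side10.png",s["image"][:,:,::-1])
E
```

```text
(no output)
```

View pics/top10.png

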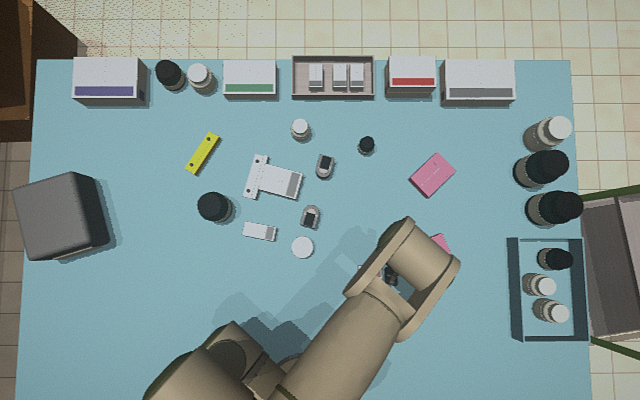

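View pics/ov10a.png

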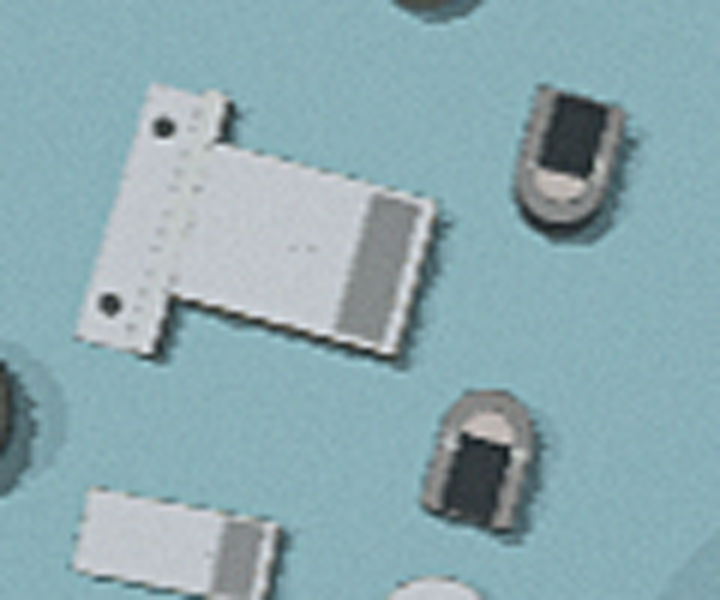

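View pics/side10.png

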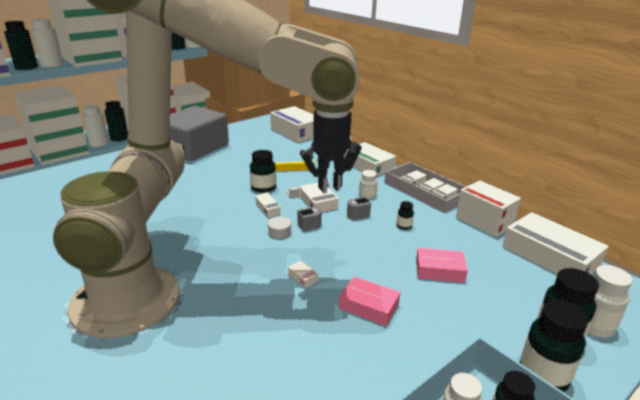

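```bash
python3 - <<'E'
from h import *
d=load("top10.npz")
c=w(d,np.array([[437,200],[400,357],[172,296],[215,147]])/6-.4+[230,140],.036);g=tog(c);e=c[0]-c[1]
print(g.round(4).tolist()); print("centre from tail",g[:2].mean(0)+[.055,0],"ang err",np.arctan2(e[1],e[0])+np.pi/2-G[2],"stop x,y",tog([[.6096,.1215]]))
a=load("top0.npz")["image"].astype(int);b=d["image"].astype(int)
for n,(u,v) in dict(stock=(213,207),white=(301,130),dark=(366,145),slim=(260,231),small=(370,272),tin=(302,247)).items():
    print(n,abs(a-b)[v-14:v+14,u-14:u+14].mean().round(1))
print(ctrl.get_state()["contact_force"].round(1) if hasattr(ctrl.get_state()["contact_force"],"round") else ctrl.get_state()["contact_force"])
ctrl.finish_job()
E
```

```text
[[0.0546, -0.0376], [0.0516, 0.0388], [0.1625, 0.0392], [0.1625, -0.0344]]
centre from tail [0.10812097 0.00063305] ang err 0.03920941715534321 stop x,y [[0.16209995 0.00445144]]
stock 3.7
white 4.8
dark 4.3
slim 5.0
small 46.2
tin 4.6
[0.8 1.  0.8]
the job is handed in; nothing more can be done
```

I pushed the white carton by its tail with the two fingertips, slantwise at first to take out a 15 mm side offset. I then pushed it straight through the gate until the force rose to about 7 N at the stop bar. After that I backed the hand off and raised it clear, and the job was handed in at about 16 s.

**Carton position:** In the last top image its centre is 108 mm beyond the gate and within 1 mm of the centre line. I had located the stop face at 162 mm, so the front end is in contact within about 1–2 mm. Its angle to the travel, measured from the tail edge, is off by about 0.04 rad (the limit is 0.10). The long edges and front end suggest less than that.

**Bystanders:** In the before/after images five of the six show no change. The image check on the smallest carton disagreed (46 against about 4–5 for the others), because the arm was covering it in the last top view. The side view shows it in place, and the hand only passed well above it.

**Hand:** It ended about 0.22 m above the counter, clear of everything, with force readings at noise level.

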